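# Close and lock the laser head's lid

### The job

Close up the laser head: push its open lid down with the fingertips until it is shut, then set the fingertips in the slot of each of the lid's two round latches and turn it a quarter turn clockwise to its stop, so that the lid is locked. Only push and turn: do not lift the lid any further open, and leave everything else lying where it is.

Things in the scene. Friction and masses are not known exactly. Their poses are not given: they have to be found in the camera images.
- laser_head: fixed open-topped aluminium box, 270 (x) x 460 (y) x 100 mm high, with an access opening in its top deck, closed by the lid; origin at the centre of its underside, x axis away from the robot side, y axis to the left along its length, z up. Its top deck is at height 100 mm
- lid (a joint): angle of the aluminium lid, 344 mm wide (y), 210 deep, 6 thick, hinged on its far (+x) edge; 0 = shut, flat on the deck; grows as its near, free edge rises. Friction hinges hold it at any angle; pushing it down takes 1 to 4 N at its middle. Two latches sit on it near its free edge; a tab 90 mm wide sticks out 31 mm from the middle of the free edge
- lid_hinge (a point): point on the lid's hinge axis, mid-width, level with the lid's underside (lid's body frame: -x runs from here to the free edge, y along the hinge, z out of its outer face). It lies 95 mm towards +x from the head's centre and 100 mm above the table
- lid_middle (a point): point on the lid's outer face, mid-width between the two latches, 145 mm from the hinge; z axis out of the face. The face around it is bare plate for 60 mm to left and right; 106 mm above the table when shut
- latch_left (a joint): turn of the left (+y) latch's dial: 0 to 0.3 = open (slot about parallel to the lid's free edge), pi/2 = locked, at its stop (slot square to the free edge, cam tongue under the deck's lip). Grows clockwise seen from above. It stays where it is left; turning takes about 0.12 N m. Locks only when the lid is shut: turned earlier, its tongue strikes the lip
- latch_left_slot (a point): floor centre of the left (+y) latch's finger slot, on its turning axis, 162 mm from the hinge line, 100 mm from mid-width; 109 mm above the table when the lid is shut. Slot 30 mm wide, 56 long, 16 deep, steel-floored, in a black dial 64 mm across; point's y along the slot, z out of the dial. A fixed bezel round it (66 mm inside, 76 mm outside diameter) stands 19 mm above the lid, flush with the dial
- latch_right (a joint): turn of the right (-y) latch's dial: 0 to 0.3 = open (slot about parallel to the lid's free edge), pi/2 = locked, at its stop (slot square to the free edge, cam tongue under the deck's lip). Grows clockwise seen from above. It stays where it is left; turning takes about 0.12 N m. Locks only when the lid is shut: turned earlier, its tongue strikes the lip
- latch_right_slot (a point): floor centre of the right (-y) latch's finger slot, on its turning axis, 162 mm from the hinge line, 100 mm from mid-width; 109 mm above the table when the lid is shut. Slot 30 mm wide, 56 long, 16 deep, steel-floored, in a black dial 64 mm across; point's y along the slot, z out of the dial. A fixed bezel round it (66 mm inside, 76 mm outside diameter) stands 19 mm above the lid, flush with the dial
- hex_driver: loose screwdriver-shaped hex driver with black handle, 170 mm long, lying along the left deck of the laser head; origin at the centre of its underside
- screw_tin: loose round aluminium tin, 46 mm across and 32 mm high, standing on the right deck of the laser head; origin at the centre of its underside
- lens_mount: loose round lens in a black ring on a post with a 50 x 75 mm foot, 139 mm high, on the table left of the laser head; origin under its foot
- mirror_mount: loose square mirror mount on a post with a 50 x 75 mm foot, 130 mm high, on the table right of the laser head; origin under its foot
- power_meter: loose grey hand-held meter, 190 x 100 x 30 mm, lying on the table right of the laser head; origin at the centre of its underside
- beam_dump: loose black finned block, 50 x 50 x 60 mm, on the table left of the laser head; origin at the centre of its underside
- parts_tray: loose blue screw tray, 85 x 130 x 28 mm, on the table before the laser head at its left; origin at the centre of its underside
- post_holder: loose metal post holder, 44 mm across its foot and 60 mm high, on the table before the laser head at its right; origin under its foot

How it is judged (in metres and radians):
On the way, in this order (a step that is already met when the one before it is completed fails the run):
1. the lid is pushed shut (value of joint lid below 0.02 rad), for 0.2 s.
2. both latches are turned to the locked position with the lid shut (value of joint lid below 0.02 rad and value of joint each of latch_left, latch_right above 1.4 rad), for 0.2 s.
At the end, for the whole second after the job is handed in: the lid is shut (within 0.02 rad of flat) and both latches are turned to the locked position (over 1.40 rad of the quarter turn's 1.57) (all of step 2); the robot touches nothing.
It fails at once if the lid is lifted further open than it stood (over 0.85 rad) (value of joint lid above 0.85 rad).
It fails at once if one of the other things is moved by more than 20 mm (distance of any of hex_driver, screw_tin, lens_mount, mirror_mount, power_meter, beam_dump, parts_tray, post_holder from where it was at the start of the episode above 0.02 m).
It also fails if it takes over 51 s, if anything falls off the work surface, if the arm or the gripper's body presses on something with over 40 N, if the wrist force passes 120 N, or if a joint passes its speed limit or range.

### The arm

A 7-joint arm with a two-finger parallel gripper is mounted at the origin on the work surface. World frame = base frame: x ahead of the robot, y to its left, z up, the work surface at z = 0. Lengths are in m, angles in degrees, forces in N, time in s.
With the tool pointing down it reaches from about 0.425 to 0.875 m from the base axis. Payload 4.7 kg.
Tool frame: the origin (TCP) lies on the centre line of the jaws, within the pads' length; the fingertips stand 8 mm ahead of it and the grasp point (between the pads) lies 11 mm behind it; z points along the fingers, y is the direction in which the jaws open and shut (so a half turn about z gives the same grasp; the last joint's range is limited). The gripper opens to 87 mm and grips with 3 to 60 N. Pads are 19 mm wide; open, the fingers measure 117 mm over their backs; the gripper's body (75 mm by 190 mm) begins 51 mm behind the grasp point.
Start: joints at [66.182, 18.392, -4.016, 83.108, 1.295, 78.541, -3.26], TCP at [0.271, -0.591, 0.199] pointing down, gripper open.
Joint ranges: [-163.93, 163.93], [-17.29, 119.83], [-79.2, 71.16], [3.27, 140.29], [-89.18, 269.18], [5.43, 117.66], [-154.24, 154.24]. Speed limits (degrees/s): [147.25, 147.25, 180, 180, 180, 180, 180].

### API

Orientations are given as [roll, pitch, yaw] about the fixed x, y, z axes, in that order (R = Rz(yaw) Ry(pitch) Rx(roll)).
In Python, from cell import env gives the robot as it stands. The module is installed in compiled form; this text tells all that it offers.
- The arm moves only by the tool move_arm, never from a script. Its argument "steps" is a list of rows, each a list of 2 entries, a list of its own where there are three numbers: the shift along the tool's x, y, z in m, then the turn about the tool's z in rad. A call has 1 to 20 rows; each row is the pose to reach, as a shift and turn from the pose commanded when the call began, along the tool's axes at that moment; what a row does not reach only later rows make up. A row lasts 1/8 s, in which the tool goes at most 62.5 mm and 10.7 degrees, less where a joint would pass 70% of its speed; a pose out of reach is approached as far as the arm can. A call with a gripper value outside its range is refused whole. "hand" is the closure, from -1 (fully open) to 1 (shut), set as the call begins (left out, the last holds). The fingers move at their own pace and stop on an object; "squeeze" is the grip in N (left out, the last holds). Time passes only in rows, so rows that repeat a pose let the fingers close. It gives the time, the measured TCP pose, the force and the opening at its end, in the units of the state.
- env.get_obs(): the state, without advancing time (a new reading comes with each control period).
- env.read_camera(name): name is "scene" or "top"; returns (picture, depth): 384x512x3 uint8, red, green, blue; 384x512 float32, m along the optical axis (not along the pixel's ray), 0 where there is no reading.
- env.calibration(name): a dict with "intrinsics" (3x3 intrinsics, pixels), "D" ([k1, k2, p1, p2, k3] as OpenCV has them; the pictures are not rectified), "position" and "orientation" of the camera in the world. Camera axes: x right, y up, looking along -z (the intrinsics and any distortion apply to the point x, -y, -z); pixel columns grow to the right and rows downward; lengths in m; the calibration is good to about 2 mm. A picture is of the moment at which its call begins. calibration takes no time and is no camera call.
- env.sign_off(): hands the job in, once; it reports no verdict.
Trained networks look in the newest picture that a camera, given by its name, has taken for a name from the list of things; names that differ only in an ending like _2 or _b are one class to them, and where a whole thing is asked for, a point or a joint stands for the part that bears it (a point fixed in the world has none). Each returns a list of dicts, best first, with "conf" (0 to 1); they miss things now and then, are a little off and sometimes report something else, mostly with a low value. They report only what shows in the picture. A call takes as long as a camera call.
- env.cut_out(camera, query): "region" (384x512 bool, what is visible of it) and "uv" ([column, row] in pixels, amid what is visible of it).
The state is a dict: "time_s": time; "qpos": joint angles; "joint_velocities": joint speeds; "effort": joint torques, N m; "tool_pos": TCP position; "tool_rot": TCP orientation; "force": force on the tool from outside, world axes, zero at the start; "wrist_torque": the same for the moment, N m; "grip_width": finger opening in m.
Only numpy, scipy, OpenCV 4.12 (cv2) and the standard library are available. Lean on these libraries where they do the work, as an engineer would, in place of code of your own. Each camera call takes 0.05 s, during which the arm holds its last target. There are 200 camera calls.

## Working session

There is one attempt and no reset: what is moved stays moved. The work goes in short steps, Python scripts to look and compute and a tool call to move; the robot and the scene stay as the last step left them, time stands still between calls to the robot, and variables do not carry over. Pictures are saved under pics/ and viewed, about 8 in all and at most 12, crops included, and the job is handed in when it is done.

Besides the shell and the picture viewer there is one more tool, called as name(argument=value, ...), one argument or row to a line, values as JSON. move_arm: Moves the arm, as the interface text tells. Its arguments: {"type":"object","properties":{"steps":{"type":"array"},"hand":{"type":"number"},"squeeze":{"type":"number"}},"required":["steps"]}

```bash
mkdir -p pics
cat > h.py <<'E'
import numpy as np, cv2
from cell import env
from scipy.spatial.transform import Rotation as R
def cal(n):
    c=env.calibration(n); o=np.array(c["orientation"],float)
    M=o if o.shape==(3,3) else R.from_euler('xyz',o,degrees=True).as_matrix()
    return np.array(c["intrinsics"]),np.array(c["D"],float),np.array(c["position"]),M
def cloud(n,d):
    K,D,p,M=cal(n); h,w=d.shape
    u,v=np.meshgrid(np.arange(w),np.arange(h))
    q=cv2.undistortPoints(np.stack([u,v],-1).reshape(-1,1,2).astype(np.float64),K,D).reshape(h,w,2)
    P=np.stack([q[...,0]*d,-q[...,1]*d,-d],-1)@M.T+p
    P[d<=0]=np.nan
    return P
def proj(n,X):
    K,D,p,M=cal(n); c=(np.atleast_2d(X)-p)@M; c=c*[1,-1,-1]
    return cv2.projectPoints(c.reshape(-1,1,3),np.zeros(3),np.zeros(3),K,D)[0].reshape(-1,2)
E
python3 - <<'E'
from h import *
print({n:env.calibration(n) for n in("scene","top")}); print(env.get_obs())
for n in("scene","top"):
    im,d=env.read_camera(n); cv2.imwrite(f"pics/{n}0.png",im[...,::-1]); P=cloud(n,d); np.savez(f"{n}0.npz",im=im,d=d,P=P)
    for q in("laser_head","lid","lid_middle","latch_left","latch_right","latch_left_slot","latch_right_slot"):
        for r in env.cut_out(n,q)[:2]:
            m=r["region"]; print(n,q,round(r["conf"],2),np.round(r["uv"]),m.sum(),np.round(np.nanmedian(P[m],0),3))
E
```

```text
{'scene': {'intrinsics': array([[378.7797161 ,   0.        , 256.89311827],
       [  0.        , 378.7797161 , 185.0360301 ],
       [  0.        ,   0.        ,   1.        ]]), 'D': array([-0.08375718,  0.        ,  0.        ,  0.        ,  0.        ]), 'position': array([1.21906668, 0.06399001, 0.7547213 ]), 'orientation': array([45.96068159,  0.44505898, 95.41940978])}, 'top': {'intrinsics': array([[448.15281334,   0.        , 250.49377585],
       [  0.        , 448.15281334, 199.54335976],
       [  0.        ,   0.        ,   1.        ]]), 'D': array([0.02917022, 0.        , 0.        , 0.        , 0.        ]), 'position': array([ 0.44137859, -0.00599715,  1.1052393 ]), 'orientation': array([  6.36162127,   0.53397699, -91.67811512])}}
{'time_s': 0.0, 'qpos': array([66.18298573, 18.44100034, -4.01438342, 83.17470778,  1.29659977,
       78.54077061, -3.25881312]), 'joint_velocities': array([-0.05787251, -0.01271782, -0.01748034, -0.00942145, -0.05812317,
       -0.01481894,  0.03923462]), 'effort': array([ 6.74703233e-05, -4.91295612e+01, -4.03809054e-01, -3.12534857e+01,
[... 689 characters left out ...]
.] 658 [0.567 0.08  0.194]
scene latch_right_slot 0.8 [206. 160.] 543 [ 0.571 -0.12   0.194]
scene latch_right_slot 0.53 [118. 227.] 2507 [ 0.658 -0.343  0.031]
top laser_head 0.96 [261. 174.] 23656 [ 0.601 -0.02   0.116]
top laser_head 0.44 [255. 174.] 12546 [ 0.604 -0.02   0.169]
top lid 0.67 [260. 174.] 12384 [ 0.604 -0.02   0.169]
top lid_middle 0.81 [258. 170.] 12696 [ 0.603 -0.019  0.169]
top latch_left 0.95 [209. 184.] 583 [0.58 0.08 0.19]
top latch_right 0.68 [306. 182.] 571 [ 0.586 -0.12   0.19 ]
top latch_left_slot 0.91 [209. 183.] 589 [0.58 0.08 0.19]
top latch_right_slot 0.71 [309. 177.] 574 [ 0.585 -0.121  0.19 ]
top latch_right_slot 0.62 [258. 171.] 12745 [ 0.603 -0.02   0.169]
```

```bash
python3 -c "
import cv2,numpy as np
a=cv2.imread('pics/scene0.png');b=cv2.imread('pics/top0.png')
cv2.imwrite('pics/both.png',cv2.resize(np.vstack([a,b]),(400,600)))"
```

```text
(no output)
```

View pics/scene0.png

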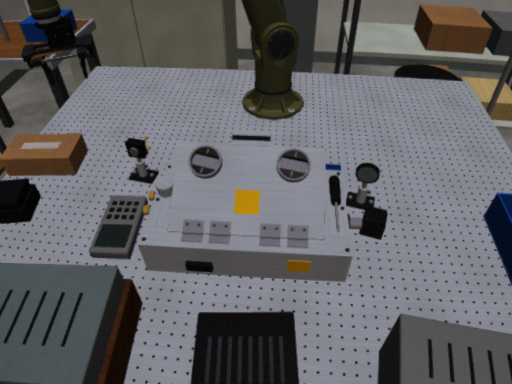

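View pics/top0.png

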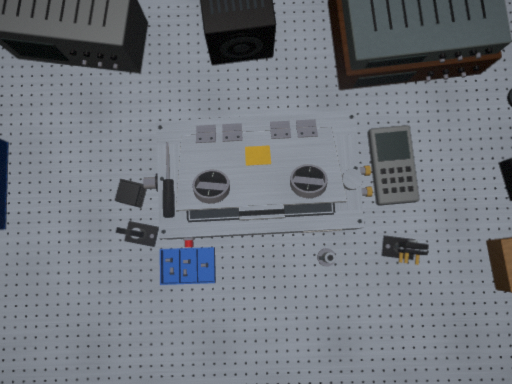

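```bash
cat > fit.py <<'E'
from h import *
def fit(tag,shut=False):
    for n in("top","scene"):
        P=np.load(f"{n}{tag}.npz")["P"]
        env.read_camera(n)
        r=env.cut_out(n,"lid_middle")
        m=r[0]["region"].astype(np.uint8); m=cv2.erode(m,np.ones((5,5)))>0
        X=P[m]; X=X[~np.isnan(X).any(1)]
        for _ in range(6):
            c=np.median(X,0) if _==0 else X.mean(0)
            nv=np.linalg.svd(X-c,full_matrices=False)[2][2]; nv*=np.sign(nv[2])
            X=X[abs((X-c)@nv)<.004]
        L=[]
        for q in("latch_left","latch_right"):
            mm=env.cut_out(n,q)[0]["region"]; hull=cv2.convexHull(np.argwhere(mm)[:,::-1].astype(np.int32))
            (cx,cy),(a,b),t=cv2.fitEllipse(hull) 
            K,D,p,M=cal(n); u=cv2.undistortPoints(np.array([[[cx,cy]]],float),K,D)[0,0]
            ray=M@np.array([u[0],-u[1],-1]); s=((c+nv*.019-p)@nv)/(ray@nv); L.append(p+s*ray)
            print(n,q,[round(v,1) for v in(cx,cy,a,b,t)],mm.sum(),L[-1].round(4))
        y=L[0]-L[1]; print("dist",np.linalg.norm(y),"yaw",np.degrees(np.arctan2(-y[0],y[1])))
        y/=np.linalg.norm(y); x=np.cross(y,nv)
        print("angle",np.arccos(nv[2]),"tilt dir",np.degrees(np.arctan2(nv[1],nv[0])),len(X))
        mid=(L[0]+L[1])/2
        print("hinge",(mid-nv*.025+x*.162).round(4),"lidmid",(mid-nv*.019+.017*x).round(4), "nv",nv.round(3),"x",x.round(3))
E
python3 - <<'E'
from fit import *
fit(0)
for n in("top","scene"):
    for q in ("power_meter","screw_tin","hex_driver","lens_mount","mirror_mount","beam_dump","parts_tray","post_holder"):
        r=env.cut_out(n,q); P=np.load(f"{n}0.npz")["P"]
        for t in r[:1]: print(n,q,round(t["conf"],2),np.round(t["uv"]),np.nanmedian(P[t["region"]],0).round(3))
# deck outline
im=cv2.imread("pics/top0.png"); cv2.imwrite("pics/topc.png",cv2.resize(im[95:290,110:440],None,fx=2.4,fy=2.4,interpolation=cv2.INTER_CUBIC))
E
```

```text
top latch_left [210.5, 183.1, 24.2, 30.0, 80.0] 564 [0.5781 0.0799 0.2036]
top latch_right [308.9, 178.5, 24.5, 30.5, 88.3] 581 [ 0.5813 -0.1204  0.2046]
dist 0.20024214021314374 yaw 0.8976754891879194
angle 0.5349371239822558 tilt dir 1.418699047862747 8587
hinge [ 0.7063 -0.0188  0.1   ] lidmid [ 0.5846 -0.0203  0.1791] nv [0.51  0.013 0.86 ] x [ 0.86   0.011 -0.51 ]
scene latch_left [293.0, 164.6, 28.1, 29.2, 21.5] 653 [0.5795 0.0794 0.203 ]
scene latch_right [246.3, 190.5, 120.1, 193.0, 93.4] 13794 [ 0.6369 -0.0191  0.1704]
dist 0.11858689949090498 yaw 30.261839687027088
angle 0.533377445354528 tilt dir 1.3504725873533268 10705
hinge [0.7108 0.1201 0.0958] lidmid [0.6106 0.0394 0.163 ] nv [0.508 0.012 0.861] x [ 0.712  0.557 -0.428]
top power_meter 0.65 [392. 168.] [ 0.635 -0.346  0.029]
top screw_tin 0.91 [352. 181.] [ 0.589 -0.222  0.131]
top hex_driver 0.82 [169. 197.] [0.56  0.182 0.121]
top lens_mount 0.57 [140. 231.] [0.487 0.261 0.01 ]
top mirror_mount 0.81 [403. 250.] [ 0.435 -0.342  0.039]
top beam_dump 0.97 [131. 192.] [0.583 0.283 0.057]
top parts_tray 0.88 [187. 266.] [0.408 0.16  0.003]
top post_holder 0.71 [326. 257.] [ 0.42  -0.174  0.028]
scene power_meter 0.59 [117. 229.] [ 0.657 -0.344  0.031]
scene screw_tin 0.65 [165. 184.] [ 0.6   -0.222  0.131]
scene hex_driver 0.87 [334. 196.] [0.582 0.183 0.122]
scene lens_mount 0.95 [365. 186.] [0.493 0.269 0.061]
scene mirror_mount 0.93 [141. 162.] [ 0.444 -0.348  0.06 ]
scene beam_dump 0.81 [373. 225.] [0.603 0.286 0.054]
scene parts_tray 0.4 [334. 167.] [0.368 0.202 0.02 ]
scene post_holder 0.63 [375. 222.] [0.602 0.287 0.053]
```

View pics/topc.png

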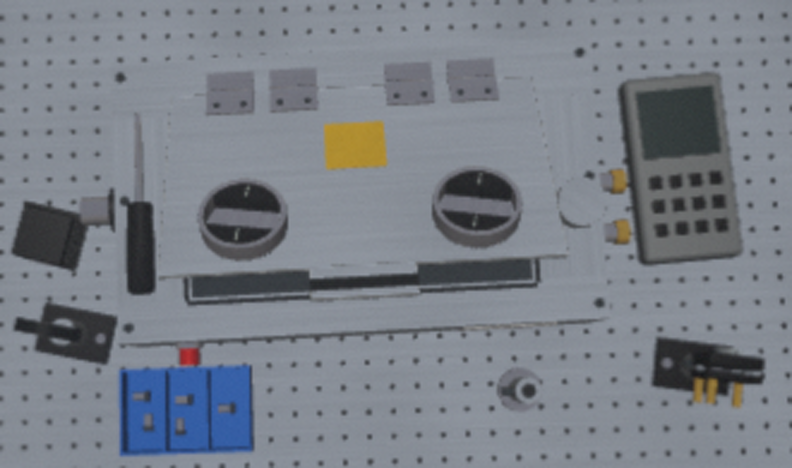

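move_arm(
  steps=[
    [[0, 0, -0.05], 0],
    [[0, 0, -0.08], 0],
    [[0.031, -0.025, -0.08], -0.17],
    [[0.062, -0.05, -0.08], -0.34],
    [[0.093, -0.075, -0.08], -0.51],
    [[0.124, -0.1, -0.08], -0.68],
    [[0.155, -0.124, -0.08], -0.85],
    [[0.186, -0.149, -0.08], -1.02],
    [[0.217, -0.174, -0.08], -1.19],
    [[0.248, -0.199, -0.08], -1.36],
    [[0.279, -0.224, -0.08], -1.53],
    [[0.31, -0.249, -0.08], -1.7],
    [[0.341, -0.274, -0.08], -1.87],
    [[0.372, -0.298, -0.08], -2.04],
    [[0.403, -0.323, -0.08], -2.21],
    [[0.434, -0.348, -0.08], -2.38],
    [[0.465, -0.373, -0.08], -2.55],
    [[0.496, -0.398, -0.08], -2.69],
    [[0.496, -0.398, -0.08], -2.69],
    [[0.496, -0.398, -0.08], -2.69],
  ],
  hand=1,
  squeeze=20,
)

```text
time_s: 4.5
tool_pos: [0.5557, -0.0232, 0.2789]
tool_rot: [-180.0, -0.0, 178.7]
force: [-0.0, -1.0, 0.6]
grip_width: 0.0003
```

move_arm(
  steps=[
    [[0, 0, 0.03], 0],
    [[0, 0, 0.06], 0],
    [[0, 0, 0.07], 0],
    [[0, 0, 0.08], 0],
    [[0, 0, 0.09], 0],
    [[0, 0, 0.1], 0],
    [[0, 0, 0.11], 0],
    [[0, 0, 0.12], 0],
    [[0, 0, 0.13], 0],
    [[0, 0, 0.14], 0],
    [[0, 0, 0.147], 0],
    [[0, 0, 0.153], 0],
    [[0, 0, 0.158], 0],
    [[0, 0, 0.161], 0],
    [[0, 0, 0.164], 0],
    [[0, 0, 0.165], 0],
    [[0, 0, 0.166], 0],
    [[0, 0, 0.166], 0],
  ],
)

```text
time_s: 6.75
tool_pos: [0.5559, -0.0224, 0.1129]
tool_rot: [-180.0, 0.0, 178.8]
force: [-0.4, 0.5, 0.6]
grip_width: 0.0007
```

move_arm(
  steps=[
    [[0, 0, 0.001], 0],
    [[0, 0, 0.002], 0],
    [[0, 0, 0.003], 0],
    [[0, 0, 0.004], 0],
    [[0, 0, 0.004], 0],
  ],
)

```text
time_s: 7.38
tool_pos: [0.5558, -0.0224, 0.1088]
tool_rot: [-180.0, -0.0, 178.8]
force: [-0.6, -0.0, 0.1]
grip_width: 0.0006
```

Run:
```python
from h import *
o=env.get_obs(); print(o["force"],o["tool_pos"])
for n in("scene","top"):
    im,d=env.read_camera(n); np.savez(f"{n}1.npz",im=im,d=d,P=cloud(n,d))
    c=im[100:300,120:400] if n=="scene" else im[95:290,110:440]
    cv2.imwrite(f"pics/{n}1.png",cv2.resize(c,None,fx=2.4,fy=2.4,interpolation=cv2.INTER_CUBIC)[...,::-1])
import fit
try: fit.fit(1)
except Exception as e: print(e)
```

```text
[-0.62581564 -0.0257045   0.07056748] [ 0.55584526 -0.02242217  0.10877565]
top latch_left [212.6, 200.6, 25.8, 30.0, 5.3] 344 [0.5484 0.0811 0.1502]
top latch_right [352.0, 179.0, 20.0, 20.9, 40.6] 340 [ 0.5866 -0.2204  0.1455]
dist 0.3039449726680821 yaw 7.224530213646051
angle 0.1665900972079943 tilt dir 1.8574225581312132 4077
hinge [ 0.7218 -0.0493  0.0964] lidmid [ 0.5809 -0.0676  0.1263] nv [0.166 0.005 0.986] x [ 0.978  0.127 -0.165]
scene latch_left [292.4, 173.7, 21.3, 26.4, 89.0] 432 [0.5515 0.0804 0.1501]
scene latch_right [208.7, 170.1, 20.1, 25.1, 74.5] 377 [ 0.556  -0.1199  0.1503]
dist 0.20033835298198002 yaw 1.2728706414742
angle 0.15823973475270137 tilt dir 1.5479084113116943 7351
hinge [ 0.7097 -0.0163  0.1   ] lidmid [ 0.5675 -0.0194  0.1288] nv [0.158 0.004 0.988] x [ 0.987  0.022 -0.158]
```

View pics/scene1.png

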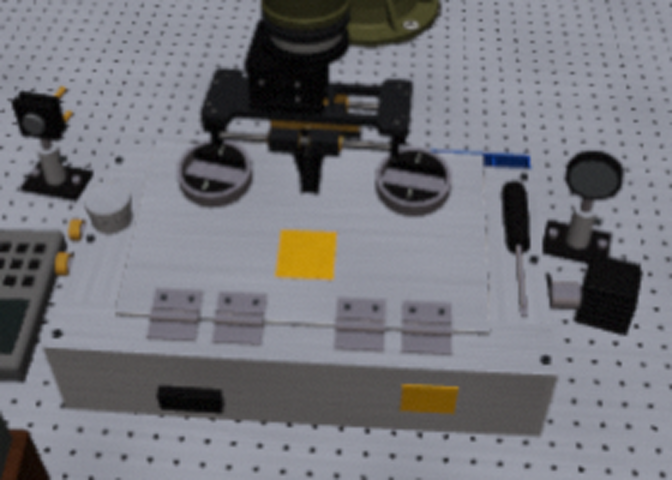

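Run:
```python
from h import *
print(proj("scene",[[.556,-.022,.101],[.556,-.022,.130],[.556,-.022,.16]]).round(1))
for n in("scene","top"):
    P=np.load(n+"1.npz")["P"]
    m=(abs(P[...,0]-.556)<.04)&(abs(P[...,1]+.022)<.03)&(P[...,2]<.19)
    v,u=np.nonzero(m); print(n,u.min(),u.max(),v.min(),v.max())
P=np.load("scene1.npz")["P"]
for v in range(158,192,2): print(v,[tuple(P[v,u].round(3)) for u in (240,249,256)])
P=np.load("top1.npz")["P"]
m=(P[...,2]>.155)&(P[...,2]<.26)&(P[...,0]>.45)
X=P[m]; print("body low z pct",np.percentile(X,[0,5,50,95,100],axis=0).round(3))
```

```text
[[249.6 187.3]
 [249.4 178.7]
 [249.1 169.4]]
scene 235 263 161 193Traceback (most recent call last):
  File "<stdin>", line 6, in <module>
    return umr_minimum(a, axis, None, out, keepdims, initial, where)
ValueError: zero-size array to reduction operation minimum which has no identity
```

View pics/top1.png

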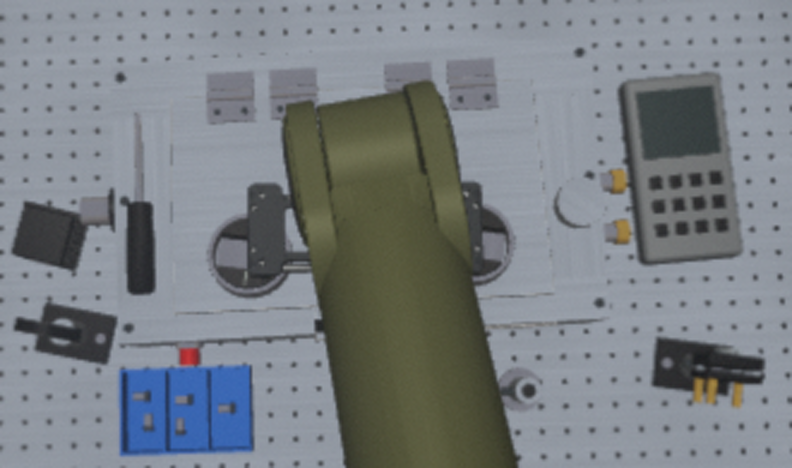

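Run:
```python
from h import *
P=np.load("scene1.npz")["P"]
for v in range(156,192,2): print(v,[tuple(P[v,u].round(3).tolist()) for u in (240,249,256)])
print("gripper body front row",[ (u,v,P[v,u].round(3).tolist()) for v in (135,140,145,150,155) for u in (212,230,249,270,285)])
T=np.load("top1.npz")["P"]
print("side plates",T[185,220].round(3),T[200,222].round(3),T[200,306].round(3), T[205,212].round(3))
env.read_camera("scene")
import fit
im,d=env.read_camera("scene"); np.savez("scene2.npz",P=cloud("scene",d))
X=cloud("scene",d); print("lid strip",[ (v,X[v,u].round(3).tolist()) for v in (180,190,200,210,225) for u in (225,275)])
```

```text
156 [(0.588, -0.037, 0.226), (0.585, -0.018, 0.225), (0.583, -0.002, 0.225)]
158 [(0.591, -0.037, 0.223), (0.592, -0.017, 0.226), (0.592, -0.002, 0.227)]
160 [(0.595, -0.036, 0.221), (0.594, -0.017, 0.221), (0.594, -0.001, 0.222)]
162 [(0.594, -0.037, 0.214), (0.592, -0.017, 0.214), (0.593, -0.002, 0.216)]
164 [(0.593, -0.037, 0.208), (0.592, -0.017, 0.209), (0.593, -0.002, 0.21)]
166 [(0.519, -0.049, 0.137), (0.566, -0.021, 0.179), (0.516, -0.01, 0.137)]
168 [(0.525, -0.049, 0.135), (0.566, -0.021, 0.173), (0.522, -0.009, 0.135)]
170 [(0.533, -0.048, 0.136), (0.564, -0.021, 0.165), (0.527, -0.009, 0.133)]
172 [(0.538, -0.047, 0.134), (0.566, -0.021, 0.161), (0.533, -0.008, 0.132)]
174 [(0.544, -0.046, 0.133), (0.565, -0.021, 0.153), (0.541, -0.007, 0.133)]
176 [(0.549, -0.046, 0.131), (0.565, -0.022, 0.147), (0.547, -0.007, 0.132)]
178 [(0.557, -0.045, 0.131), (0.565, -0.022, 0.141), (0.553, -0.006, 0.131)]
180 [(0.562, -0.044, 0.129), (0.565, -0.022, 0.135), (0.559, -0.006, 0.13)]
182 [(0.567, -0.043, 0.128), (0.568, -0.022, 0.13), (0.565, -0.005, 0.128)]
184 [(0.574, -0.043, 0.128
[... 893 characters left out ...]
06, 0.234]), (249, 150, [0.583, -0.017, 0.241]), (270, 150, [0.582, 0.028, 0.243]), (285, 150, [0.581, 0.06, 0.244]), (212, 155, [0.583, -0.101, 0.22]), (230, 155, [0.315, -0.112, 0.0]), (249, 155, [0.581, -0.018, 0.225]), (270, 155, [0.306, 0.013, 0.001]), (285, 155, [0.595, 0.061, 0.242])]
side plates [0.568 0.058 0.242] [0.538 0.054 0.244] [ 0.501 -0.072  0.546] [0.541 0.084 0.134]
lid strip [(180, [0.563, -0.081, 0.127]), (180, [0.555, 0.04, 0.13]), (190, [0.594, -0.076, 0.124]), (190, [0.584, 0.042, 0.125]), (200, [0.622, -0.072, 0.12]), (200, [0.614, 0.044, 0.122]), (210, [0.648, -0.068, 0.114]), (210, [0.639, 0.045, 0.115]), (225, [0.692, -0.061, 0.114]), (225, [0.682, 0.048, 0.113])]
```

move_arm(
  steps=[
    [[0, 0, 0.002], 0],
    [[0, 0, 0.004], 0],
    [[0, 0, 0.006], 0],
    [[0, 0, 0.008], 0],
  ],
)

```text
time_s: 8.48
tool_pos: [0.5558, -0.0225, 0.1008]
tool_rot: [-180.0, -0.0, 178.8]
force: [-0.6, -0.1, 1.6]
grip_width: 0.0008
```

```bash
cat > chk.py <<'E'
from h import *
im,d=env.read_camera("scene"); P=cloud("scene",d); np.savez("sceneL.npz",im=im,d=d,P=P)
X=P.reshape(-1,3); x,y,z=X.T
m=(x>.535)&(x<.64)&(abs(y+.02)<.055)&(abs(y+.02)>.026)&(z<.19)&(z>.09)
c=np.polyfit(x[m],z[m],1); c=np.polyfit(*(lambda k:(x[m][k],z[m][k]))(abs(z[m]-np.polyval(c,x[m]))<.004),1)
print("lid slope",-c[0],"angle",np.arctan(-c[0]),"z at .556",np.polyval(c,.556), m.sum())
print(env.get_obs()["tool_pos"].round(4),env.get_obs()["force"].round(2))
m=(abs(x-.566)<.006)&(abs(y+.021)<.008)&(z<.2); print("finger low z",np.sort(z[m])[:8].round(3),z[m].max() if m.any() else 0)
m=(abs(x-.593)<.006)&(abs(y+.021)<.03)&(z>.15)&(z<.24); print("carriage low",np.sort(z[m])[:5].round(3))
E
python3 chk.py
```

```text
lid slope 0.1129472875849892 angle 0.11247063780286314 z at .556 0.12276150849432381 850
[ 0.5557 -0.0225  0.1005] [-0.21 -0.33 -0.08]
finger low z [0.118 0.118 0.119 0.119 0.12  0.121 0.121 0.121] 0.17501595648454626
carriage low [0.198 0.199 0.2   0.2   0.2  ]
```

move_arm(
  steps=[
    [[0, 0, 0.003], 0],
    [[0, 0, 0.006], 0],
    [[0, 0, 0.009], 0],
    [[0, 0, 0.012], 0],
    [[0, 0, 0.014], 0],
    [[0, 0, 0.016], 0],
    [[0, 0, 0.017], 0],
    [[0, 0, 0.018], 0],
  ],
)

```text
time_s: 9.52
tool_pos: [0.5559, -0.0224, 0.0829]
tool_rot: [-180.0, 0.0, 178.8]
force: [-0.8, -0.2, 0.9]
grip_width: 0.0008
```

```bash
python3 chk.py
```

```text
lid slope 0.0022002580596267914 angle 0.002200254509054616 z at .556 0.10651927216086465 790
[ 0.556  -0.0224  0.0829] [-0.83 -0.08  0.03]
finger low z [0.105 0.105 0.105 0.106 0.106 0.106 0.106 0.106] 0.15958077349630462
carriage low [0.181 0.181 0.182 0.182 0.182]
```

move_arm(
  steps=[
    [[0, 0, 0.001], 0],
    [[0, 0, 0.002], 0],
    [[0, 0, 0.002], 0],
  ],
)

```text
time_s: 9.95
tool_pos: [0.5561, -0.0225, 0.0828]
tool_rot: [-179.9, 0.0, 178.8]
force: [-5.3, -1.3, 11.7]
grip_width: 0.0003
```

move_arm(
  steps=[
    [[0, 0, -0.03], 0],
    [[0, 0, -0.06], 0],
    [[0, 0, -0.06], 0],
  ],
  hand=0.68,
)

```text
time_s: 10.32
tool_pos: [0.558, -0.0223, 0.1434]
tool_rot: [-180.0, 0.3, 178.8]
force: [0.1, 0.6, -0.9]
grip_width: 0.013
```

Run:
```python
from h import *
im,d=env.read_camera("scene"); P=cloud("scene",d); np.savez("scene3.npz",im=im,d=d,P=P)
print({k:env.get_obs()[k] for k in("tool_pos","tool_rot","grip_width","qpos","force")})
K,D,p,M=cal("scene")
def onplane(uv,z):
    u=cv2.undistortPoints(np.array(uv,float).reshape(-1,1,2),K,D)[:,0]
    r=np.c_[u[:,0],-u[:,1],-np.ones(len(u))]@M.T
    return p+r*((z-p[2])/r[:,2])[:,None]
L=[]
for q in("latch_left","latch_right","latch_left_slot","latch_right_slot"):
    r=env.cut_out("scene",q)[0]; m=r["region"]; X=P[m]
    print(q,round(r["conf"],2),np.round(r["uv"]),m.sum(),np.nanmedian(X,0).round(4))
    if m.sum()<2000:
        h=cv2.convexHull(np.argwhere(m)[:,::-1].astype(np.int32))
        W=onplane(h.reshape(-1,2),.125)[:,:2].astype(np.float32)
        (cc,rad)=cv2.minEnclosingCircle(W); e=cv2.fitEllipse(W); print(" circle",np.round(cc,4),round(rad,4)," ell",np.round(e[0],4),np.round(e[1],4))
x,y,z=P.reshape(-1,3).T
m=(x>.53)&(x<.65)&(abs(y+.02)<.055)&(z<.13)&(z>.09); print("lid slope",np.polyfit(x[m],z[m],1))
# fingers
m=(abs(x-.566)<.008)&(abs(y+.021)<.04)&(z>.14)&(z<.18); print("fingers",np.percentile(P.reshape(-1,3)[m],[1,50,99],axis=0).round(4))
# rectified top view of plane z=.125
g=np.array([[[.62-i*.0004,.16-j*.0004*1,.125] for j in range(0,900)] for i in range(0,400)]).reshape(-1,3)
uv=proj("scene",g).reshape(400,900,2).astype(np.float32)
cv2.imwrite("pics/rect3.png",cv2.resize(cv2.remap(im,uv[...,0],uv[...,1],cv2.INTER_CUBIC)[...,::-1],(800,356)))
```

```text
{'tool_pos': array([ 0.55677162, -0.0224537 ,  0.14176765]), 'tool_rot': array([-1.79971000e+02,  1.41483106e-01,  1.78750050e+02]), 'grip_width': 0.013457103003063497, 'qpos': array([ 34.5705596 ,  12.53119422, -39.43930523,  99.87930771,
         8.45602503,  70.43945726,  81.72715638]), 'force': array([-0.30471289,  0.41440611,  0.00558762])}
latch_left 0.78 [293. 182.] 389 [0.5314 0.079  0.1229]
 circle [0.5452 0.0771] 0.0345  ell [0.5441 0.0784] [0.062  0.0686]
latch_right 0.66 [207. 176.] 345 [ 0.5359 -0.1211  0.1222]
 circle [ 0.5487 -0.1216] 0.0331  ell [ 0.5484 -0.1204] [0.0615 0.0658]
latch_left_slot 0.55 [288. 181.] 363 [0.5312 0.0795 0.1221]
 circle [0.5445 0.0782] 0.0325  ell [0.5442 0.0789] [0.0619 0.0643]
latch_right_slot 0.57 [215. 176.] 312 [ 0.536  -0.1211  0.1211]
 circle [ 0.5485 -0.1211] 0.0314  ell [ 0.5488 -0.12  ] [0.0577 0.0628]
lid slope [-0.00036196  0.10617757]
fingers [[ 0.5643 -0.0391  0.1663]
 [ 0.5673 -0.0301  0.1737]
 [ 0.5709 -0.0089  0.1797]]
```

View pics/rect3.png

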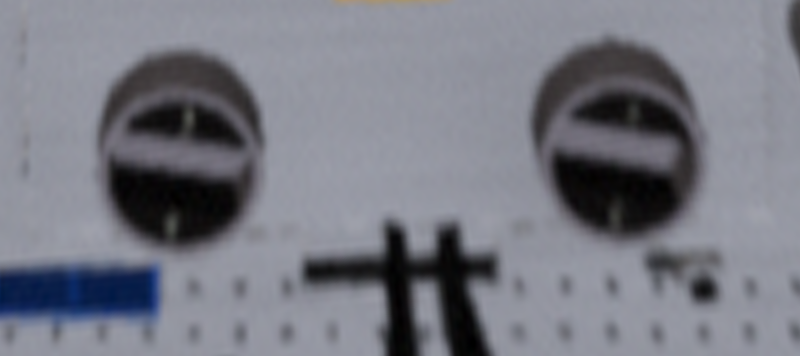

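move_arm(
  steps=[
    [[0.005, 0.033, 0], 0.08],
    [[0.01, 0.067, 0], 0.155],
    [[0.015, 0.1, 0], 0.155],
    [[0.015, 0.101, 0.015], 0.155],
    [[0.015, 0.101, 0.03], 0.155],
    [[0.015, 0.101, 0.03], 0.155],
  ],
)

```text
time_s: 11.32
tool_pos: [0.5417, 0.077, 0.1086]
tool_rot: [-179.9, -0.2, 169.8]
force: [-0.1, -0.3, -0.8]
grip_width: 0.0141
```

Run:
```python
from h import *
im,d=env.read_camera("scene"); P=cloud("scene",d)
o=env.get_obs(); print(o["tool_pos"],o["tool_rot"],o["grip_width"],o["force"])
t=o["tool_pos"]; x,y,z=P.reshape(-1,3).T
m=(abs(x-.553)<.012)&(abs(y-.0785)<.035)&(z>.138)&(z<.17); Q=P.reshape(-1,3)[m]
print("fingers",m.sum(),np.percentile(Q,[1,50,99],axis=0).round(4))
c=im[130:230,230:350]; cv2.imwrite("pics/s4.png",cv2.resize(c,None,fx=5,fy=5,interpolation=cv2.INTER_CUBIC)[...,::-1])
```

```text
[0.54244076 0.07729652 0.10960534] [-1.79954787e+02 -1.37350366e-01  1.69756266e+02] 0.013524714129903156 [-0.06283687  0.16554951 -0.20409723]
fingers 89 [[0.5447 0.0575 0.1391]
 [0.5508 0.0678 0.1553]
 [0.5566 0.0917 0.1696]]
```

View pics/s4.png

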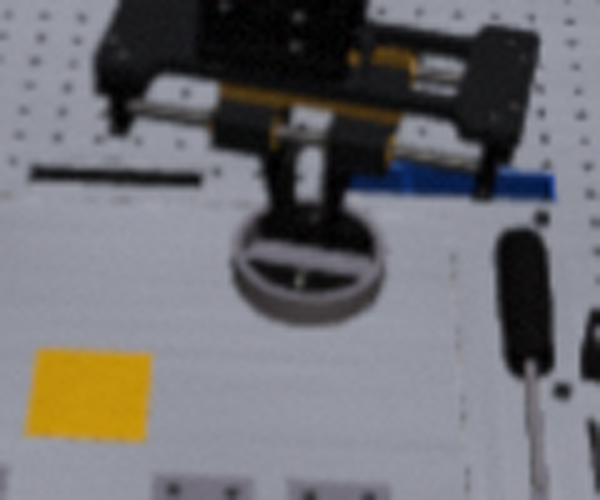

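move_arm(
  steps=[
    [[0, 0.001, 0.005], 0],
    [[0, 0.001, 0.01], 0],
    [[0, 0.001, 0.013], 0],
    [[0, 0.001, 0.016], 0],
    [[0, 0.001, 0.019], 0],
    [[0, 0.001, 0.021], 0],
    [[0, 0.001, 0.021], 0],
  ],
)

```text
time_s: 12.25
tool_pos: [0.5431, 0.0798, 0.0898]
tool_rot: [-180.0, -0.0, 169.9]
force: [0.0, 0.0, 0.0]
grip_width: 0.0141
```

move_arm(
  steps=[
    [[0, 0, 0], 0.13],
    [[0, 0, 0], 0.26],
    [[0, 0, 0], 0.39],
    [[0, 0, 0], 0.52],
    [[0, 0, 0], 0.65],
    [[0, 0, 0], 0.78],
    [[0, 0, 0], 0.91],
    [[0, 0, 0], 1.04],
    [[0, 0, 0], 1.17],
    [[0, 0, 0], 1.3],
    [[0, 0, 0], 1.4],
    [[0, 0, 0], 1.5],
    [[0, 0, 0], 1.55],
    [[0, 0, 0], 1.58],
    [[0, 0, 0], 1.58],
  ],
)

```text
time_s: 14.12
tool_pos: [0.5435, 0.0797, 0.0901]
tool_rot: [180.0, 0.0, 79.4]
force: [1.4, -0.4, -0.6]
grip_width: 0.0139
```

Run:
```python
from h import *
o=env.get_obs(); print(o["tool_pos"],o["tool_rot"],o["grip_width"],o["force"],o["wrist_torque"],o["qpos"])
```

```text
[0.54353039 0.07966574 0.09007522] [1.79965091e+02 1.30305276e-02 7.93636107e+01] 0.013876106841380492 [ 1.38725233 -0.40026154 -0.59006014] [-0.19625741 -0.23298381  0.03536532] [ 15.51593997  13.06195459 -29.84287482 104.38932831   7.19404857
  64.38271018 -27.44009562]
```

Turn on until the stop shows in the torque.

move_arm(
  steps=[
    [[0, 0, 0], 0.05],
    [[0, 0, 0], 0.1],
    [[0, 0, 0], 0.1],
  ],
)

```text
time_s: 14.5
tool_pos: [0.5435, 0.0797, 0.0901]
tool_rot: [180.0, 0.0, 73.7]
force: [0.7, -1.2, -0.7]
grip_width: 0.0136
```

Run:
```python
from h import *
o=env.get_obs(); print(o["tool_pos"],o["tool_rot"],o["force"],o["wrist_torque"])
```

```text
[0.54347802 0.07967742 0.09006147] [1.79970156e+02 9.10271557e-03 7.36681300e+01] [ 0.73800178 -1.18030896 -0.6794186 ] [-0.25038292 -0.25980523  0.11100983]
```

move_arm(
  steps=[
    [[0, 0, 0], 0.04],
    [[0, 0, 0], 0.08],
    [[0, 0, 0], 0.08],
  ],
)

```text
time_s: 14.88
tool_pos: [0.543, 0.0797, 0.0901]
tool_rot: [-180.0, 0.1, 69.2]
force: [-1.0, -2.4, 1.1]
grip_width: 0.0138
```

Run:
```python
from h import *
o=env.get_obs(); print(o["tool_pos"],o["tool_rot"],o["force"],o["wrist_torque"])
im,d=env.read_camera("scene")
c=im[130:230,230:350]; cv2.imwrite("pics/s5.png",cv2.resize(c,None,fx=5,fy=5,interpolation=cv2.INTER_CUBIC)[...,::-1])
```

```text
[0.54298309 0.07969579 0.09006336] [-1.79998346e+02  6.16821931e-02  6.92098795e+01] [-1.04553118 -2.40592091  1.10693537] [-0.38539644  0.07133727  0.72297916]
```

View pics/s5.png

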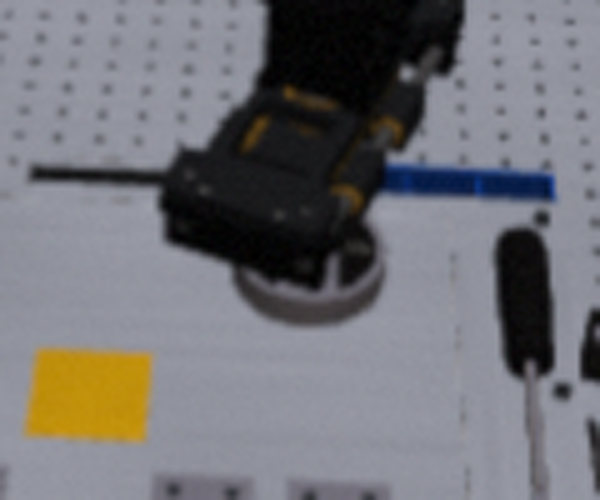

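move_arm(
  steps=[
    [[0, 0, 0], -0.12],
    [[0, 0, 0], -0.15],
    [[0, 0, -0.02], -0.15],
    [[0, 0, -0.045], -0.2],
    [[-0.02, 0.008, -0.045], -0.37],
    [[-0.04, 0.016, -0.045], -0.54],
    [[-0.06, 0.024, -0.045], -0.71],
    [[-0.08, 0.033, -0.045], -0.88],
    [[-0.1, 0.041, -0.045], -1.05],
    [[-0.12, 0.049, -0.045], -1.22],
    [[-0.14, 0.057, -0.045], -1.39],
    [[-0.16, 0.065, -0.045], -1.56],
    [[-0.185, 0.075, -0.045], -1.73],
    [[-0.185, 0.075, -0.045], -1.745],
    [[-0.185, 0.075, -0.045], -1.745],
    [[-0.185, 0.075, -0.03], -1.745],
    [[-0.185, 0.075, -0.022], -1.745],
    [[-0.185, 0.075, -0.022], -1.745],
  ],
)

```text
time_s: 17.18
tool_pos: [0.5462, -0.119, 0.1106]
tool_rot: [180.0, -0.1, 169.0]
force: [0.3, -0.8, -0.2]
grip_width: 0.0137
```

Run:
```python
from h import *
o=env.get_obs(); print(o["tool_pos"],o["tool_rot"],o["force"],o["grip_width"])
im,d=env.read_camera("scene"); P=cloud("scene",d)
x,y,z=P.reshape(-1,3).T
m=(x>.53)&(x<.65)&(abs(y+.02)<.055)&(z<.13)&(z>.09); print("lid slope",np.polyfit(x[m],z[m],1))
c=im[130:230,160:320]; cv2.imwrite("pics/s6.png",cv2.resize(c,None,fx=5,fy=5,interpolation=cv2.INTER_CUBIC)[...,::-1])
```

```text
[ 0.54616644 -0.11901246  0.11058108] [ 1.79981322e+02 -1.39185098e-01  1.69036923e+02] [ 0.2883464  -0.77180829 -0.18648861] 0.013714418388770539
lid slope [0.00059695 0.10564859]
```

View pics/s6.png

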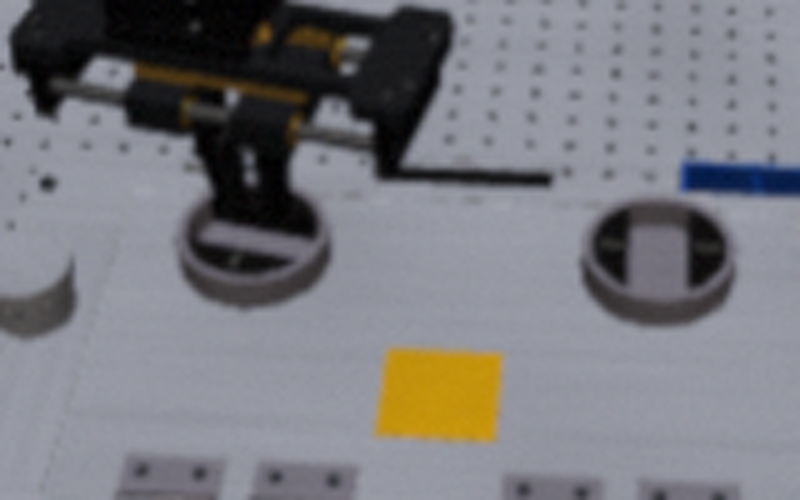

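move_arm(
  steps=[
    [[0, -0.001, 0.005], 0],
    [[0, -0.001, 0.01], 0],
    [[0, -0.001, 0.013], 0],
    [[0, -0.001, 0.016], 0],
    [[0, -0.001, 0.019], 0],
    [[0, -0.001, 0.021], 0],
    [[0, -0.001, 0.021], 0],
  ],
)

```text
time_s: 18.1
tool_pos: [0.5468, -0.1207, 0.0908]
tool_rot: [-180.0, -0.0, 169.0]
force: [0.2, 0.1, -0.1]
grip_width: 0.014
```

move_arm(
  steps=[
    [[0, 0, 0], 0.13],
    [[0, 0, 0], 0.26],
    [[0, 0, 0], 0.39],
    [[0, 0, 0], 0.52],
    [[0, 0, 0], 0.65],
    [[0, 0, 0], 0.78],
    [[0, 0, 0], 0.91],
    [[0, 0, 0], 1.04],
    [[0, 0, 0], 1.17],
    [[0, 0, 0], 1.3],
    [[0, 0, 0], 1.4],
    [[0, 0, 0], 1.5],
    [[0, 0, 0], 1.58],
    [[0, 0, 0], 1.64],
    [[0, 0, 0], 1.69],
    [[0, 0, 0], 1.72],
    [[0, 0, 0], 1.74],
    [[0, 0, 0], 1.74],
  ],
)

```text
time_s: 20.35
tool_pos: [0.5474, -0.1204, 0.0913]
tool_rot: [179.9, -0.0, 69.4]
force: [-0.7, 0.4, 2.5]
grip_width: 0.0143
```

Run:
```python
from h import *
o=env.get_obs(); print(o["tool_pos"],o["tool_rot"],o["force"],o["wrist_torque"])
```

```text
[ 0.54736266 -0.12040054  0.09131066] [ 1.79948294e+02 -8.23493960e-03  6.93939810e+01] [-0.69550637  0.35036237  2.53438265] [ 0.19604388 -0.07389455  0.70489377]
```

move_arm(
  steps=[
    [[0, 0, 0], -0.12],
    [[0, 0, 0], -0.15],
    [[0, 0, -0.02], -0.15],
    [[0, 0, -0.05], -0.15],
    [[0, 0, -0.09], -0.15],
    [[0, 0, -0.13], -0.15],
    [[0, 0, -0.13], -0.15],
    [[0, 0, -0.13], -0.15],
  ],
)

```text
time_s: 21.35
tool_pos: [0.5464, -0.121, 0.2201]
tool_rot: [-179.9, 0.0, 77.8]
force: [-0.2, -0.4, -0.8]
grip_width: 0.014
```

Run:
```python
from h import *
o=env.get_obs(); print(o["time_s"],o["tool_pos"],o["force"],o["wrist_torque"])
im,d=env.read_camera("scene"); P=cloud("scene",d)
x,y,z=P.reshape(-1,3).T
m=(x>.53)&(x<.65)&(abs(y+.02)<.055)&(z<.13)&(z>.09); print("lid slope",np.polyfit(x[m],z[m],1))
for q in ("power_meter","screw_tin","hex_driver","lens_mount","mirror_mount","beam_dump","parts_tray"):
    r=env.cut_out("scene",q)[:1]
    for t in r: print(q,round(t["conf"],2),np.round(t["uv"]),np.nanmedian(P[t["region"]],0).round(3))
c=im[120:280,110:410]; cv2.imwrite("pics/s7.png",cv2.resize(c,None,fx=2.6,fy=2.6,interpolation=cv2.INTER_CUBIC)[...,::-1])
```

```text
21.35 [ 0.54637584 -0.12099182  0.2201444 ] [-0.23772904 -0.43491909 -0.76586262] [-0.03447524 -0.11486857 -0.03057487]
lid slope [0.00050484 0.10573623]
power_meter 0.69 [118. 230.] [ 0.658 -0.343  0.031]
screw_tin 0.7 [167. 184.] [ 0.599 -0.221  0.131]
hex_driver 0.83 [335. 193.] [0.577 0.183 0.122]
lens_mount 0.7 [363. 186.] [0.493 0.269 0.057]
mirror_mount 0.67 [140. 160.] [ 0.444 -0.348  0.059]
beam_dump 0.87 [374. 222.] [0.602 0.286 0.054]
parts_tray 0.73 [315. 165.] [0.368 0.155 0.019]
```

View pics/s7.png

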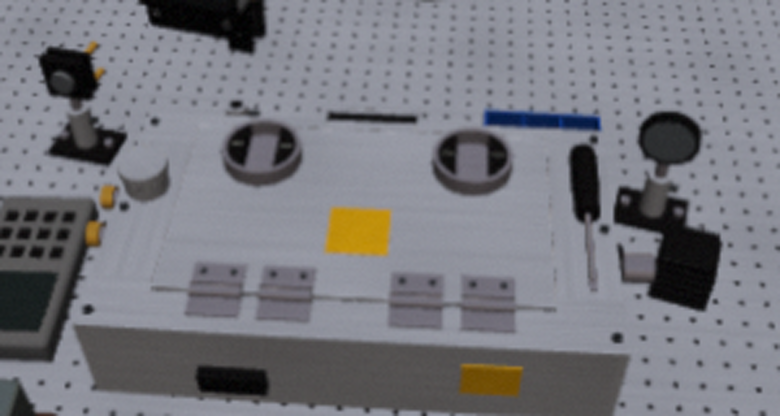

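The last picture shows the lid flat and both slots (crop pixels 262,148 and 472,158) square to the free edge. The other things look unmoved, and the gripper is clear of everything.

```bash
python3 -c "
from cell import env
print(env.sign_off())"
```

```text
the job is handed in; nothing more can be done
None
```

I pushed the lid shut and turned both latches clockwise to their stops, then lifted the gripper clear and handed the job in at about 21 s. The sign-off gave no verdict.

- **Lid:** it measured flat in the depth image, with a slope of about 0.0005 and its face at 106 mm as it should be when shut.
- **Latches:** both slots look square to the lid's free edge. The wrist torque rose to about 0.7 N m at the end of each turn, well above the 0.12 N m that turning takes, so both reached their stops.
- **Other things:** six of the eight measured within about 5 mm of their first positions. For the parts tray the two readings differ by about 47 mm in y; I think this is because the gripper and lid covered different parts of it each time, and it looks unmoved in the pictures. I did not re-measure the post holder. The arm passed near neither at their height.
- **Disagreement:** the height reported for the tool was about 31 mm lower than the cameras and the contact with the lid showed. I corrected for this by using the height at which the fingertips pressed on the shut lid.

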